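# Seat a proud microscope stage insert, proved with a straightedge

### The arm

A 6-joint arm with a two-finger parallel gripper is mounted at the origin on the work surface. World frame = base frame: x ahead of the robot, y to its left, z up, the work surface at z = 0. Lengths are in m, angles in degrees, forces in N, time in s.
With the tool pointing down it reaches from about 0.35 to 0.875 m from the base axis. Payload 4.2 kg.
Tool frame: the origin (TCP) lies at the very end of the fingers, on their centre line; the grasp point (between the pads) lies 19 mm behind it; z points along the fingers, x is the direction in which the jaws open and shut, and the axes are right-handed (so a half turn about z gives the same grasp; the last joint's range is limited). The gripper opens to 87 mm and grips with 3 to 60 N. Pads are 19 mm wide; open, the fingers measure 117 mm over their backs; the gripper's body (75 mm by 190 mm) begins 51 mm behind the grasp point.
Start: joints at [83.171, 22.042, 0.453, 0, -68.411, -14.817], TCP at [0.231, 0.581, 0.223] pointing down, gripper open.
Joint ranges: [-179.83, 179.83], [-69.29, 118.12], [-61.27, 80.66], [-181.25, 117.63], [-171.15, -9.14], [-177.46, 177.46]. Speed limits (degrees/s): [159.86, 159.86, 180, 180, 180, 180].

### API

Orientations are given as a 3x3 rotation matrix whose columns are the frame's x, y, z axes.
In Python, from station import r gives the robot as it stands.
- The arm moves only by the shell command python3 -m jog 'ROWS' [OPENING]. ROWS is JSON, a list of rows, each a list of 2 entries, a list of its own where there are three numbers: the shift along the tool's x, y, z in m, then the turn, a rotation vector about the tool's x, y, z in units of 5 degrees (1.0 is 5 degrees). A call has exactly 10 rows; each row is the pose to reach, as a shift and turn from the pose commanded when the call began, along the tool's axes at that moment; what a row does not reach only later rows make up. A row lasts 1/12 s, in which the tool goes at most 41.7 mm and 7.16 degrees, less where a joint would pass 70% of its speed; a pose out of reach is approached as far as the arm can. A call with a gripper value outside its range is refused whole. OPENING is the finger opening in m, from 0 to 0.087, set as the call begins (- or left out, the last holds). The fingers move at their own pace and stop on an object; the grip force is fixed at half the most. Time passes only in rows, so rows that repeat a pose let the fingers close, or fill a call up. It gives the time, the measured TCP pose, the force and the opening at its end, in the units of the state.
- r.sense(): the state, without advancing time (a new reading comes with each control period).
- r.capture(name): name is "scene" or "top" or "wrist"; returns (picture, depth): 420x560x3 uint8, blue, green, red; 420x560 float32, m along the optical axis (not along the pixel's ray), 0 where there is no reading.
- r.calibration(name): a dict with "fx", "fy", "cx", "cy" (pixels), "R" (3x3) and "t" (3): a world point X has camera coordinates R X + t; the wrist camera has in their place "tool_from_camera" (4x4, takes a point from camera to tool coordinates, whose origin is the TCP and whose axes are the tool frame's). Camera axes: x right, y down, z forward; pixel columns grow to the right and rows downward; lengths in m; the calibration is good to about 2 mm. The wrist camera is an equidistant fisheye: a pixel r from the principal point sees the ray r / f radians off the axis. A picture is of the moment at which its call begins: read the wrist's pose just before it. calibration takes no time and is no camera call.
- r.finish_job(): hands the job in, once; it reports no verdict.
Trained networks look in the newest picture that a camera, given by its name, has taken for a name from the list of things; names that differ only in an ending like _2 or _b are one class to them, and where a whole thing is asked for, a point or a joint stands for the part that bears it (a point fixed in the world has none). Each returns a list of dicts, best first, with "confidence" (0 to 1); they miss things now and then, are a little off and sometimes report something else, mostly with a low value. They report only what shows in the picture. A call takes as long as a camera call.
- r.cut_out(query, camera): "region" (420x560 bool, what is visible of it) and "uv" ([column, row] in pixels, amid what is visible of it).
The state is a dict: "time_s": time; "joints": joint angles; "joint_velocities": joint speeds; "effort": joint torques, N m; "tcp_pos": TCP position; "ee_rot": TCP orientation; "wrist_force": force on the tool from outside, world axes, zero at the start; "moment": the same for the moment, N m; "gripper_width": opening from 0.0 (shut) to 1.0 (fully open).
Only numpy, scipy, OpenCV 4.12 (cv2) and the standard library are available. Lean on these libraries where they do the work, as an engineer would, in place of code of your own. Each camera call takes 0.05 s, during which the arm holds its last target.

### The job

The insert in the middle of the microscope stage stands proud: lay the straightedge centrally across the stage over it, from land to land, let go, and press with a few newtons on its blue end pad, then its orange one, to feel it rock. Then push gently on the green pad in the middle of the straightedge until the insert is flush and the bar beds on both lands, and press the blue end, then the orange end, once more to prove that it no longer rocks. Leave the straightedge lying there; never touch the insert with the gripper, push it below the face, bear on the stage with more than 20 N or disturb the other things.

Things in the scene. Friction and masses are not known exactly. Their poses are not given: they have to be found in the camera images.
- stage: Grey microscope stage fixed on a bench stand, 150 (its x) x 250 mm (its y); flat top face 60 mm above this origin (centre of its underside) and 60 to 80 mm above the bench (it varies). In the middle is an opening with the insert; on both sides of it, 32 to 125 mm out along the stage's +y and -y, is a flat grey land.
- face (a point): Centre of the stage's top face, level with the lands; axes as the stage (z up, y from land to land).
- insert: Aluminium insert with a round window in the stage's opening, 98 (stage x) x 60 (y) x 18 mm; origin: centre of its top. Starts 4 to 6.5 mm proud of the face. A friction seal holds it: it slides straight down under about 9 N in all (its own 1.2 N and the straightedge's weight count), stays where left, and has NO stop at flush: it can go up to 12 mm too deep. The gripper must not touch it.
- straightedge: Loose straightedge, 0.26 to 0.36 kg: pale aluminium bar 280 (x) x 30 (y) x 12 mm (z); black grip rib on its middle 60 mm long (x), 14 mm thick (y), top 46 mm above the underside. Origin: centre of underside. Starts on the bench, rib up. Across the stage its x runs along the stage's y, either way round, centred. On the proud insert it balances; 1 to 2 N on an end tips it down to its land.
- blue_pad: Blue sprung press pad on top of the straightedge's +x end, 40 x 28 x 10 mm, centred 110 mm from the middle; origin on its underside, 12 mm above the straightedge's underside; its top is 22 mm above that. It gives only 0.12 mm per N, at most 4 mm.
- orange_pad: Orange sprung press pad, the same as the blue one, on the -x end, 110 mm from the middle.
- middle_pad: Green sprung press pad on top of the grip rib, 40 x 14 x 10 mm; origin on its underside; its top is 56 mm above the straightedge's underside. It gives only 0.12 mm per N, at most 4 mm.
- blue_end (a point): Point on the underside of the straightedge below the blue pad.
- orange_end (a point): Point on the underside of the straightedge below the orange pad.
- flask: Bystander: flat clear culture flask with pink content and orange cap, 135 x 75 x 34 mm, lying on the bench; origin under its body.
- petri_dish: Bystander: clear dish, 90 mm across, 17 mm high.
- reagent_bottle: Bystander: white jar with blue cap, 60 mm across, 110 mm tall.
- driver: Bystander: screwdriver, 160 mm, lying on the bench.

How it is judged (in metres and radians):
On the way, in this order (a step that is already met when the one before it is completed fails the run):
1. the straightedge lies across the stage on the proud insert, released (horizontal distance between straightedge and face below 0.02 m and angle between the x axis of straightedge and the y axis of face, either way round below 0.2 rad and contact force between the fingers and straightedge below 0.1 N and contact force between straightedge and insert above 1 N and linear speed of straightedge below 0.02 m/s and z of insert in the frame of face above 0.003 m), for 0.2 s.
2. the blue end is pressed down onto its land (over 1 N on the blue pad, that end within 2 mm of the face) and the orange end rises over 5 mm (horizontal distance between straightedge and face below 0.02 m and angle between the x axis of straightedge and the y axis of face, either way round below 0.2 rad and contact force between the fingers and blue_pad above 1 N and z of blue_end in the frame of face below 0.002 m and z of orange_end in the frame of face above 0.005 m), for 0.1 s.
3. the orange end is pressed down onto its land likewise and the blue end rises (horizontal distance between straightedge and face below 0.02 m and angle between the x axis of straightedge and the y axis of face, either way round below 0.2 rad and contact force between the fingers and orange_pad above 1 N and z of orange_end in the frame of face below 0.002 m and z of blue_end in the frame of face above 0.005 m), for 0.1 s.
4. the insert is pushed flush with the face, within 1.5 mm, under the straightedge, both ends of which are within 2 mm of the face (horizontal distance between straightedge and face below 0.02 m and angle between the x axis of straightedge and the y axis of face, either way round below 0.2 rad and z of each of blue_end, orange_end in the frame of face below 0.002 m and z of insert in the frame of face between -0.0015 and 0.0015 m), for 0.2 s.
5. the blue pad is pressed with over 2 N and the straightedge stays flat (all of step 4 and contact force between the fingers and blue_pad above 2 N), for 0.1 s.
6. the orange pad is pressed with over 2 N and the straightedge stays flat (all of step 4 and contact force between the fingers and orange_pad above 2 N), for 0.1 s.
At the end, for the whole second after the job is handed in: The insert is flush with the stage face within 1.5 mm; the straightedge lies at rest and released across the stage, its middle within 20 mm of the face centre, within 0.2 rad of the stage's y axis, both ends within 2 mm of the face (all of step 4 and contact force between straightedge and stage above 1 N and linear speed of straightedge below 0.01 m/s); the robot touches nothing.
It fails at once if the straightedge bears on the stage or insert with more than 20 N (contact force between straightedge and stage above 20 N).
It fails at once if the gripper touches the insert (over 1 N) (contact force between the fingers and insert above 1 N).
It fails at once if the insert is pushed more than 2 mm below the face (z of insert in the frame of face below -0.002 m).
It fails at once if another thing is moved by more than 20 mm (distance of any of flask, petri_dish, reagent_bottle, driver from where it was at the start of the episode above 0.02 m).
It also fails if it takes over 72 s, if anything falls off the work surface, if the arm or the gripper's body presses on something with over 40 N, if the wrist force passes 120 N, or if a joint passes its speed limit or range.

## Working session

There is one attempt and no reset: what is moved stays moved. The work goes in short steps, Python scripts to look and compute and a shell command to move; the robot and the scene stay as the last step left them, time stands still between calls to the robot, and variables do not carry over. Pictures are saved under pics/ and viewed, and the job is handed in when it is done.

```bash
ls; mkdir -p pics; python3 - <<'E'
from station import r
import cv2
s=r.sense(); print(s)
for n in ["scene","top","wrist"]:
    p,d=r.capture(n); cv2.imwrite(f"pics/{n}0.png",p)
    print(n,r.calibration(n))
E
```

```text
pics
{'time_s': 0.0, 'joints': array([ 8.31694544e+01,  2.20905937e+01,  3.78798000e-01, -2.84804891e-02,
       -6.84101547e+01, -1.48156898e+01]), 'joint_velocities': array([-0.05812614,  0.02187431,  0.01053048,  0.07868293, -0.0215248 ,
       -0.02324066]), 'effort': array([ 8.67250801e-04, -3.90669358e+01,  1.87409180e+01,  4.21982422e+00,
        1.10166435e-02, -1.93548854e-04]), 'tcp_pos': array([0.23031773, 0.58036434, 0.22145597]), 'ee_rot': array([[-3.69044406e-01, -9.29411491e-01, -7.12060110e-04],
       [-9.29409217e-01,  3.69045080e-01, -2.05831259e-03],
       [ 2.17580165e-03, -9.78135193e-05, -9.99997628e-01]]), 'wrist_force': array([ 0.12551433, -0.29236275,  0.13405394]), 'moment': array([ 0.00390597,  0.02855396, -0.00996784]), 'gripper_width': 0.9938899964607931}
scene {'fx': 381.3293662588927, 'fy': 381.3293662588927, 'cx': 279.0951725187776, 'cy': 205.54022251691399, 'R': array([[-0.08201813,  0.99656304,  0.01162513],
       [ 0.62185759,  0.06028778, -0.78080633],
       [-0.77882358, -0.05681109, -0.62466498]]), 't': array([ 0.08979871, -0.27191809,  1.44965228])}
top {'fx': 453.31682203218554, 'fy': 453.31682203218554, 'cx': 277.38516725412205, 'cy': 208.82324730596164, 'R': array([[ 0.00558587, -0.99970609,  0.02359089],
       [-0.99857772, -0.00682733, -0.05287643],
       [ 0.05302195, -0.02326197, -0.99832237]]), 't': array([-0.06487847,  0.55584506,  1.34714607])}
wrist {'fx': 325.19226210127806, 'fy': 325.19226210127806, 'cx': 278.41403318706284, 'cy': 209.54383112332434, 'tool_from_camera': array([[ 9.99999784e-01, -6.55765154e-04,  4.28359472e-05,
        -3.69043866e-04],
       [ 6.24352078e-04,  9.68390648e-01,  2.49437692e-01,
        -6.83791121e-02],
       [-2.05054477e-04, -2.49437611e-01,  9.68390849e-01,
        -1.61697256e-01],
       [ 0.00000000e+00,  0.00000000e+00,  0.00000000e+00,
         1.00000000e+00]])}
```

View pics/top0.png

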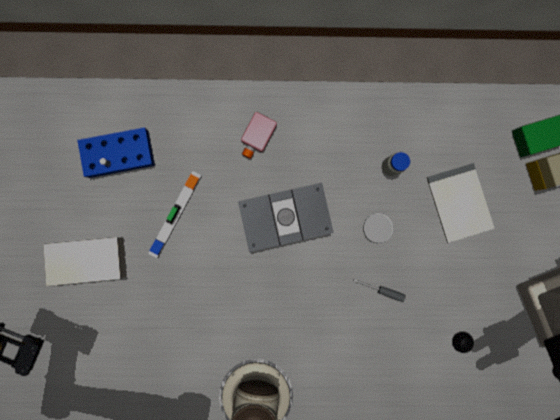

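View pics/scene0.png

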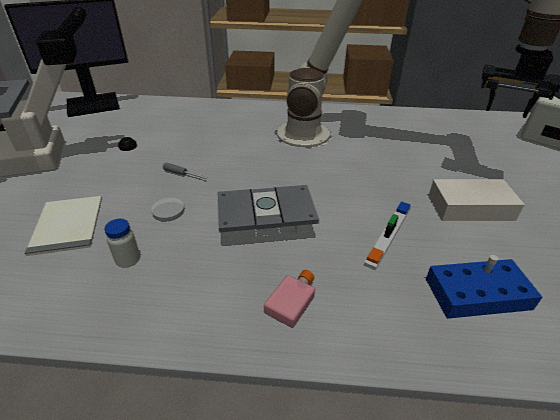

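```bash
cat > h.py <<'E'
from station import r
import numpy as np, cv2
def pts(cam,d,region,cal):
    v,u=np.nonzero(region&(d>0)); z=d[v,u]
    X=np.c_[(u-cal['cx'])/cal['fx']*z,(v-cal['cy'])/cal['fy']*z,z]
    return (X-cal['t'])@cal['R'], np.c_[u,v]
E
python3 - <<'E'
from h import *
np.set_printoptions(precision=4,suppress=True)
for cam in ["top","scene"]:
    p,d=r.capture(cam); c=r.calibration(cam)
    for q in ["straightedge","blue_pad","orange_pad","middle_pad","stage","insert","flask","petri_dish","reagent_bottle","driver"]:
        o=r.cut_out(q,cam)
        if not o: print(cam,q,None); continue
        P,uv=pts(cam,d,o[0]['region'],c)
        print(cam,q,round(o[0]['confidence'],2),o[0]['uv'],len(P),'mean',P.mean(0),'z med',np.percentile(P[:,2],[10,50,90]), 'rect',cv2.minAreaRect(P[:,:2].astype(np.float32)))
print(r.sense()['time_s'])
E
```

```text
top straightedge 0.56 [172.5, 214.2] 1066 mean [0.539  0.2447 0.0196] z med [0.0084 0.0154 0.0432] rect ((0.5415695309638977, 0.24675171077251434), (0.03841570019721985, 0.28164464235305786), 63.28681182861328)
top blue_pad 0.46 [159.2, 242.4] 134 mean [0.4419 0.296  0.0229] z med [0.019  0.0228 0.0268] rect ((0.44278642535209656, 0.2959302067756653), (0.028672441840171814, 0.04010002315044403), 59.73133087158203)
top orange_pad 0.43 [191.5, 181.8] 145 mean [0.6354 0.1956 0.0214] z med [0.0142 0.0227 0.0265] rect ((0.6375060677528381, 0.19889426231384277), (0.03600013256072998, 0.04154977947473526), 61.547176361083984)
top middle_pad 0.42 [169.4, 216.6] 42 mean [0.5371 0.2466 0.0573] z med [0.0536 0.0575 0.0602] rect ((0.537311315536499, 0.24563753604888916), (0.012325048446655273, 0.029856493696570396), 56.39567565917969)
top stage 0.95 [282.7, 213.6] 4616 mean [ 0.5313 -0.0831  0.069 ] z med [0.0668 0.0712 0.0766] rect ((0.5335468053817749, -0.08609461784362793), (0.1628694236278534, 0.2676055431365967), 12.983339309692383)
top insert 0.79 [284.5, 218.3] 688 mean [ 0.5306 -0.083   
[... 2213 characters left out ...]
731998205185, 0.13281959295272827), 63.56580352783203)
scene petri_dish 0.6 [167.0, 205.1] 612 mean [ 0.5071 -0.3608  0.0162] z med [0.0106 0.0173 0.0191] rect ((0.49963170289993286, -0.3636353313922882), (0.09065347909927368, 0.0906640961766243), 62.89751052856445)
scene reagent_bottle 0.64 [125.2, 244.2] 1178 mean [ 0.703  -0.3973  0.0693] z med [0.0181 0.0755 0.1102] rect ((0.6882036328315735, -0.42521655559539795), (0.10028539597988129, 0.05668273940682411), 80.53201293945312)
scene driver 0.62 [176.2, 167.0] 174 mean [ 0.3122 -0.3942  0.0189] z med [0.0112 0.0199 0.0264] rect ((0.3105112612247467, -0.3925257921218872), (0.03891003131866455, 0.09056095033884048), 1.8834776878356934)
1.25
```

```bash
cat >> h.py <<'E'
from scipy.spatial.transform import Rotation as Ro
def Rt(a):
    a=np.radians(a); x=np.array([np.cos(a),np.sin(a),0]); z=np.array([0,0,-1.]); return np.c_[x,np.cross(z,x),z]
def go(pos,a,p0=None,R0=None):
    s=r.sense(); p0=s['tcp_pos'] if p0 is None else np.array(p0); R0=s['ee_rot'] if R0 is None else R0
    sh=R0.T@(np.array(pos)-p0); rv=Ro.from_matrix(R0.T@Rt(a)).as_rotvec(degrees=True)/5
    print('t',round(s['time_s'],2),'tcp',s['tcp_pos'].round(4),'ang',round(np.degrees(np.arctan2(s['ee_rot'][1,0],s['ee_rot'][0,0])),2),'F',s['wrist_force'].round(2),'w',round(s['gripper_width'],3))
    print('shift',sh.round(4),'turn',rv.round(3))
E
python3 -c "
from h import *
go([0.540,0.247,0.11],243.2)"
```

```text
t 1.25 tcp [0.2305 0.5809 0.2225] ang -111.65 F [-0.88 -0.15 -0.32] w 0.994
shift [ 0.1962 -0.4108  0.1125] turn [-0.    0.    1.03]
```

```bash
python3 -m jog '[[[0.01,-0.02,0.004],[0,0,0.1]],[[0.024,-0.05,0.012],[0,0,0.2]],[[0.04,-0.085,0.022],[0,0,0.3]],[[0.058,-0.12,0.032],[0,0,0.4]],[[0.075,-0.157,0.042],[0,0,0.5]],[[0.092,-0.193,0.052],[0,0,0.6]],[[0.109,-0.229,0.062],[0,0,0.7]],[[0.126,-0.265,0.072],[0,0,0.8]],[[0.143,-0.300,0.082],[0,0,0.9]],[[0.158,-0.331,0.090],[0,0,1.03]]]' 0.06; python3 -c "
from h import *
go([0.540,0.247,0.11],243.2)"
```

```text
time_s: 2.08
tcp_pos: [0.481, 0.3099, 0.132]
ee_rot: [[-0.452, -0.892, -0.0], [-0.892, 0.452, -0.0], [0.0, 0.0, -1.0]]
wrist_force: [1.7, 1.1, 0.4]
gripper_width: 0.69
t 2.08 tcp [0.481  0.3099 0.132 ] ang -116.86 F [1.7 1.1 0.4] w 0.69
shift [ 0.0295 -0.0811  0.022 ] turn [ 0.001 -0.005 -0.011]
```

```bash
python3 -m jog '[[[0.008,-0.022,0.005],[0,0,0]],[[0.015,-0.042,0.01],[0,0,0]],[[0.022,-0.06,0.015],[0,0,0]],[[0.027,-0.073,0.019],[0,0,0]],[[0.0295,-0.081,0.022],[0,0,0]],[[0.0295,-0.081,0.022],[0,0,0]],[[0.0295,-0.081,0.022],[0,0,0]],[[0.0295,-0.081,0.022],[0,0,0]],[[0.0295,-0.081,0.022],[0,0,0]],[[0.0295,-0.081,0.022],[0,0,0]]]' 0.06; python3 -c "
from h import *
np.set_printoptions(precision=4,suppress=True)
s=r.sense()
p,d=r.capture('wrist');cv2.imwrite('pics/w1.png',p)
c=r.calibration('wrist')
T=c['tool_from_camera']
for q in ['middle_pad','blue_pad','orange_pad','straightedge']:
    o=r.cut_out(q,'wrist')
    if not o: print(q,None);continue
    v,u=np.nonzero(o[0]['region']&(d>0)); z=d[v,u]
    x=(u-c['cx'])/c['fx'];y=(v-c['cy'])/c['fy'];th=np.hypot(x,y);k=np.where(th>1e-6,np.tan(th)/th,1)
    X=np.c_[x*k*z,y*k*z,z]@T[:3,:3].T+T[:3,3]
    W=X@s['ee_rot'].T+s['tcp_pos']
    print(q,o[0]['confidence'],o[0]['uv'],len(u),W.mean(0),cv2.minAreaRect(W[:,:2].astype(np.float32)))
go([0.540,0.247,0.017],243.2)
"
```

```text
time_s: 2.92
tcp_pos: [0.5385, 0.25, 0.111]
ee_rot: [[-0.45, -0.893, 0.001], [-0.893, 0.45, 0.001], [-0.001, -0.0, -1.0]]
wrist_force: [0.6, 0.3, 0.4]
gripper_width: 0.69
middle_pad 0.76 [281.9, 223.4] 1107 [0.5408 0.2464 0.0552] ((0.5333364605903625, 0.25038254261016846), (0.014149497263133526, 0.05492740496993065), 61.395225524902344)
blue_pad 0.96 [279.9, 314.1] 434 [0.4574 0.2902 0.0197] ((0.45570769906044006, 0.29065439105033875), (0.02745559625327587, 0.011291971430182457), 61.88888168334961)
orange_pad 0.93 [281.2, 73.8] 1945 [0.6366 0.1971 0.0209] ((0.6368817090988159, 0.19663305580615997), (0.03164529427886009, 0.04090489074587822), 63.320709228515625)
straightedge 0.82 [280.3, 155.1] 8969 [0.5732 0.2298 0.0212] ((0.5552272200584412, 0.23905089497566223), (0.03054424747824669, 0.2454269677400589), 62.7510871887207)
t 3.17 tcp [0.5387 0.2494 0.1107] ang -116.77 F [-0.1  -0.77  0.65] w 0.684
shift [ 0.0016 -0.0022  0.0937] turn [-0.     0.002  0.006]
```

View pics/w1.png

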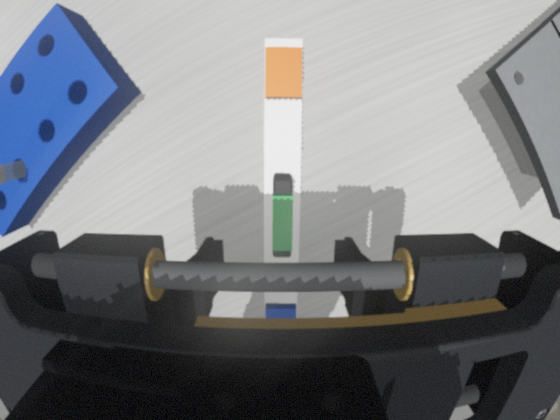

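The wrist view shows the bar running vertically at column about 283, the green pad at (283,223) midway between the fingers and orange at (282,73). The grasp pose agrees with this, so I'm descending.

```bash
python3 -m jog '[[[0.001,-0.001,0.01],[0,0,0]],[[0.0015,-0.002,0.025],[0,0,0]],[[0.0015,-0.002,0.04],[0,0,0]],[[0.0015,-0.002,0.055],[0,0,0]],[[0.0015,-0.002,0.068],[0,0,0]],[[0.0015,-0.002,0.079],[0,0,0]],[[0.0015,-0.002,0.087],[0,0,0]],[[0.0015,-0.002,0.092],[0,0,0]],[[0.0015,-0.002,0.0935],[0,0,0]],[[0.0015,-0.002,0.0935],[0,0,0]]]' 0.06 && python3 -m jog '[[[0,0,0],[0,0,0]],[[0,0,0],[0,0,0]],[[0,0,0],[0,0,0]],[[0,0,0],[0,0,0]],[[0,0,0],[0,0,0]],[[0,0,0],[0,0,0]],[[0,0,0],[0,0,0]],[[0,0,0],[0,0,0]],[[0,0,0],[0,0,0]],[[0,0,0],[0,0,0]]]' 0
```

```text
time_s: 4.0
tcp_pos: [0.5401, 0.2469, 0.0168]
ee_rot: [[-0.451, -0.893, -0.0], [-0.893, 0.451, -0.0], [0.0, 0.0, -1.0]]
wrist_force: [-0.2, -0.5, -0.2]
gripper_width: 0.69
time_s: 4.83
tcp_pos: [0.5399, 0.2467, 0.0171]
ee_rot: [[-0.451, -0.892, -0.0], [-0.892, 0.451, -0.0], [0.0, 0.0, -1.0]]
wrist_force: [-1.3, -0.7, 0.3]
gripper_width: 0.157
```

```bash
python3 -m jog '[[[0,0,-0.003],[0,0,0]],[[0,0,-0.01],[0,0,0]],[[0,0,-0.024],[0,0,0]],[[0,0,-0.04],[0,0,0]],[[0,0,-0.057],[0,0,0]],[[0,0,-0.074],[0,0,0]],[[0,0,-0.09],[0,0,0]],[[0,0,-0.102],[0,0,0]],[[0,0,-0.109],[0,0,0]],[[0,0,-0.11],[0,0,0]]]' 0; python3 -c "
from h import *
go([0.531,-0.083,0.127],193.1)
print(Rt(243.2).T@np.array([-0.009,-0.33,0]))
"
```

```text
time_s: 5.67
tcp_pos: [0.5405, 0.2473, 0.1287]
ee_rot: [[-0.451, -0.893, 0.002], [-0.893, 0.451, 0.002], [-0.003, -0.001, -1.0]]
wrist_force: [0.0, 0.6, -3.6]
gripper_width: 0.157
t 5.67 tcp [0.5405 0.2473 0.1287] ang -116.78 F [ 0.04  0.64 -3.63] w 0.157
shift [ 0.2991 -0.1403  0.0011] turn [-0.     0.033 10.023]
[ 0.29861122 -0.14075632  0.        ]
```

```bash
python3 -m jog '[[[0.011,-0.005,0],[0,0,0.36]],[[0.029,-0.0137,0],[0,0,0.97]],[[0.057,-0.027,0],[0,0,1.9]],[[0.0895,-0.0422,0],[0,0,3.0]],[[0.1224,-0.0577,0],[0,0,4.1]],[[0.155,-0.073,0],[0,0,5.2]],[[0.188,-0.0887,0],[0,0,6.3]],[[0.221,-0.104,0],[0,0,7.4]],[[0.248,-0.117,0],[0,0,8.3]],[[0.269,-0.1267,0],[0,0,9.0]]]' 0; python3 -c "
from h import *
go([0.531,-0.083,0.127],193.1)
"
```

```text
time_s: 6.5
tcp_pos: [0.5299, -0.0532, 0.1258]
ee_rot: [[-0.952, -0.306, -0.003], [-0.306, 0.952, -0.0], [0.003, 0.001, -1.0]]
wrist_force: [0.7, -0.4, -3.8]
gripper_width: 0.158
t 6.5 tcp [ 0.5299 -0.0532  0.1258] ang -162.18 F [ 0.73 -0.41 -3.78] w 0.158
shift [ 0.0081 -0.0287 -0.0012] turn [ 0.006 -0.037  0.944]
```

```bash
python3 -m jog '[[[0.003,-0.01,0],[0,0,0.3]],[[0.005,-0.018,0],[0,0,0.6]],[[0.007,-0.025,0],[0,0,0.8]],[[0.008,-0.0287,0.003],[0,0,0.95]],[[0.008,-0.0287,0.008],[0,0,0.95]],[[0.008,-0.0287,0.013],[0,0,0.95]],[[0.008,-0.0287,0.016],[0,0,0.95]],[[0.008,-0.0287,0.018],[0,0,0.95]],[[0.008,-0.0287,0.019],[0,0,0.95]],[[0.008,-0.0287,0.019],[0,0,0.95]]]' 0; python3 -c "
from h import *
np.set_printoptions(precision=4,suppress=True)
go([0.531,-0.083,0.096],193.1)
s=r.sense();p,d=r.capture('wrist');cv2.imwrite('pics/w2.png',p)
p,d=r.capture('top');cv2.imwrite('pics/t2.png',cv2.resize(p[150:290,200:380],None,fx=4,fy=4))
c=r.calibration('top')
for q in ['straightedge','stage','insert','blue_pad','orange_pad']:
    o=r.cut_out(q,'top')
    if not o: print(q,None);continue
    P,uv=pts('top',d,o[0]['region'],c); print(q,o[0]['confidence'],P.mean(0),np.median(P[:,2]),cv2.minAreaRect(P[:,:2].astype(np.float32)))
"
```

```text
time_s: 7.33
tcp_pos: [0.5331, -0.0797, 0.1077]
ee_rot: [[-0.972, -0.233, -0.001], [-0.233, 0.972, -0.0], [0.001, 0.0, -1.0]]
wrist_force: [0.1, -0.7, -2.6]
gripper_width: 0.157
t 7.33 tcp [ 0.5331 -0.0797  0.1077] ang -166.5 F [ 0.09 -0.66 -2.63] w 0.157
shift [ 0.0028 -0.0027  0.0117] turn [ 0.001 -0.007  0.079]
straightedge 0.7 [ 0.5589 -0.1835  0.1164] 0.11252611588481706 ((0.5561919808387756, -0.1656583845615387), (0.0339454710483551, 0.10030224919319153), 14.255967140197754)
stage 0.89 [ 0.5113 -0.1185  0.0701] 0.07068705107537755 ((0.5307785868644714, -0.08829805254936218), (0.1524963676929474, 0.26745373010635376), 13.2291259765625)
insert None
blue_pad None
orange_pad 0.47 [ 0.5596 -0.1866  0.1141] 0.11393445006701104 ((0.5597836971282959, -0.18650516867637634), (0.0275132954120636, 0.03883440047502518), 11.207067489624023)
```

View pics/w2.png

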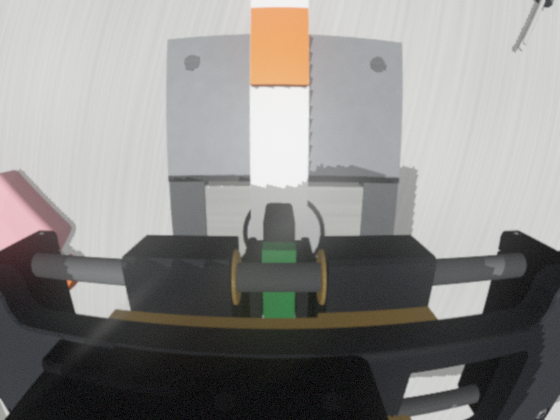

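View pics/t2.png

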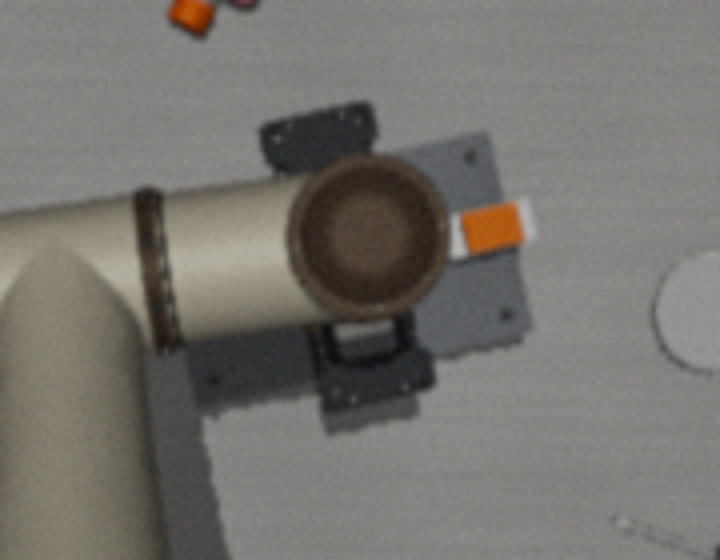

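The wrist view shows the stage edges at columns 168 and 402 (centre 285), with the bar at 280, aligned with the stage. I'll correct by about 3 mm and lower.

```bash
python3 -m jog '[[[0.001,-0.001,0.001],[0,0,0.08]],[[0.002,-0.002,0.003],[0,0,0.08]],[[0.0028,-0.0027,0.005],[0,0,0.08]],[[0.0028,-0.0027,0.007],[0,0,0.08]],[[0.0028,-0.0027,0.0085],[0,0,0.08]],[[0.0028,-0.0027,0.0095],[0,0,0.08]],[[0.0028,-0.0027,0.0105],[0,0,0.08]],[[0.0028,-0.0027,0.011],[0,0,0.08]],[[0.0028,-0.0027,0.011],[0,0,0.08]],[[0.0028,-0.0027,0.011],[0,0,0.08]]]' 0; python3 -c "
from h import *
go([0.531,-0.083,0.096],193.1)"
```

```text
time_s: 8.52
tcp_pos: [0.5312, -0.0834, 0.0971]
ee_rot: [[-0.974, -0.226, 0.0], [-0.226, 0.974, -0.0], [-0.0, -0.0, -1.0]]
wrist_force: [0.7, -0.2, -2.6]
gripper_width: 0.155
t 8.52 tcp [ 0.5312 -0.0834  0.0971] ang -166.94 F [ 0.68 -0.19 -2.63] w 0.155
shift [0.0001 0.0004 0.0011] turn [-0.001  0.001 -0.008]
```

```bash
python3 -m jog '[[[0,0,0.0003],[0,0,0]],[[0,0,0.0006],[0,0,0]],[[0,0,0.0009],[0,0,0]],[[0,0,0.0012],[0,0,0]],[[0,0,0.0015],[0,0,0]],[[0,0,0.0015],[0,0,0]],[[0,0,0.0015],[0,0,0]],[[0,0,0.0015],[0,0,0]],[[0,0,0.0015],[0,0,0]],[[0,0,0.0015],[0,0,0]]]' 0
```

```text
time_s: 9.35
tcp_pos: [0.5311, -0.0834, 0.0956]
ee_rot: [[-0.974, -0.226, 0.0], [-0.226, 0.974, 0.0], [-0.0, 0.0, -1.0]]
wrist_force: [-0.0, 0.2, -3.4]
gripper_width: 0.158
```

```bash
python3 -m jog '[[[0,0,0.0002],[0,0,0]],[[0,0,0.0004],[0,0,0]],[[0,0,0.0006],[0,0,0]],[[0,0,0.0008],[0,0,0]],[[0,0,0.001],[0,0,0]],[[0,0,0.001],[0,0,0]],[[0,0,0.001],[0,0,0]],[[0,0,0.001],[0,0,0]],[[0,0,0.001],[0,0,0]],[[0,0,0.001],[0,0,0]]]' 0
```

```text
time_s: 10.18
tcp_pos: [0.5311, -0.0834, 0.0946]
ee_rot: [[-0.974, -0.226, 0.0], [-0.226, 0.974, -0.0], [-0.0, -0.0, -1.0]]
wrist_force: [-0.3, 0.2, -2.9]
gripper_width: 0.157
```

```bash
python3 -m jog '[[[0,0,0.0002],[0,0,0]],[[0,0,0.0004],[0,0,0]],[[0,0,0.0006],[0,0,0]],[[0,0,0.0008],[0,0,0]],[[0,0,0.0008],[0,0,0]],[[0,0,0.0008],[0,0,0]],[[0,0,0.0008],[0,0,0]],[[0,0,0.0008],[0,0,0]],[[0,0,0.0008],[0,0,0]],[[0,0,0.0008],[0,0,0]]]' 0
```

```text
time_s: 11.02
tcp_pos: [0.5311, -0.0834, 0.0938]
ee_rot: [[-0.974, -0.226, 0.0], [-0.226, 0.974, 0.0], [-0.0, 0.0, -1.0]]
wrist_force: [-0.2, 0.4, -3.7]
gripper_width: 0.16
```

```bash
python3 -m jog '[[[0,0,0.0002],[0,0,0]],[[0,0,0.0004],[0,0,0]],[[0,0,0.0006],[0,0,0]],[[0,0,0.0006],[0,0,0]],[[0,0,0.0006],[0,0,0]],[[0,0,0.0006],[0,0,0]],[[0,0,0.0006],[0,0,0]],[[0,0,0.0006],[0,0,0]],[[0,0,0.0006],[0,0,0]],[[0,0,0.0006],[0,0,0]]]' 0
```

```text
time_s: 11.85
tcp_pos: [0.5311, -0.0834, 0.0932]
ee_rot: [[-0.974, -0.226, -0.0], [-0.226, 0.974, -0.0], [0.0, -0.0, -1.0]]
wrist_force: [0.2, -0.2, -3.5]
gripper_width: 0.156
```

```bash
python3 -m jog '[[[0,0,0.0002],[0,0,0]],[[0,0,0.0004],[0,0,0]],[[0,0,0.0006],[0,0,0]],[[0,0,0.0008],[0,0,0]],[[0,0,0.0008],[0,0,0]],[[0,0,0.0008],[0,0,0]],[[0,0,0.0008],[0,0,0]],[[0,0,0.0008],[0,0,0]],[[0,0,0.0008],[0,0,0]],[[0,0,0.0008],[0,0,0]]]' 0
```

```text
time_s: 12.68
tcp_pos: [0.5311, -0.0834, 0.0925]
ee_rot: [[-0.974, -0.226, 0.0], [-0.226, 0.974, -0.0], [-0.0, -0.0, -1.0]]
wrist_force: [-1.8, -0.0, -0.7]
gripper_width: 0.16
```

```bash
python3 -m jog '[[[0,0,0.0002],[0,0,0]],[[0,0,0.0004],[0,0,0]],[[0,0,0.0006],[0,0,0]],[[0,0,0.0006],[0,0,0]],[[0,0,0.0006],[0,0,0]],[[0,0,0.0006],[0,0,0]],[[0,0,0.0006],[0,0,0]],[[0,0,0.0006],[0,0,0]],[[0,0,0.0006],[0,0,0]],[[0,0,0.0006],[0,0,0]]]' 0
```

```text
time_s: 13.52
tcp_pos: [0.5311, -0.0834, 0.0918]
ee_rot: [[-0.974, -0.226, -0.0], [-0.226, 0.974, -0.0], [0.0, -0.0, -1.0]]
wrist_force: [-1.8, 1.7, 4.2]
gripper_width: 0.16
```

Contact made. Releasing now, without raising until the fingers are open.

```bash
python3 -m jog '[[[0,0,-0.0005],[0,0,0]],[[0,0,-0.0005],[0,0,0]],[[0,0,-0.0005],[0,0,0]],[[0,0,-0.0005],[0,0,0]],[[0,0,-0.0005],[0,0,0]],[[0,0,-0.0005],[0,0,0]],[[0,0,-0.0005],[0,0,0]],[[0,0,-0.0005],[0,0,0]],[[0,0,-0.0005],[0,0,0]],[[0,0,-0.0005],[0,0,0]]]' 0.05; python3 -c "
from h import *
np.set_printoptions(precision=4,suppress=True)
go([0.531,-0.083,0.16],193.1)
p,d=r.capture('wrist');cv2.imwrite('pics/w3.png',p)
"
```

```text
time_s: 14.35
tcp_pos: [0.5311, -0.0834, 0.0923]
ee_rot: [[-0.974, -0.226, 0.0], [-0.226, 0.974, 0.0], [-0.0, -0.0, -1.0]]
wrist_force: [-0.4, -0.4, -0.3]
gripper_width: 0.573
t 14.35 tcp [ 0.5311 -0.0834  0.0923] ang -166.95 F [-0.38 -0.41 -0.33] w 0.573
shift [ 0.      0.0004 -0.0677] turn [-0.     0.001 -0.01 ]
```

View pics/w3.png

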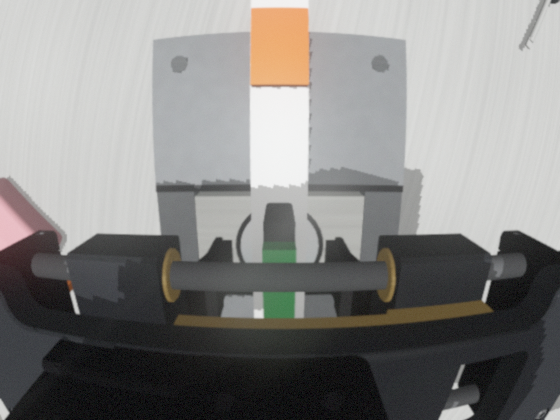

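```bash
python3 -m jog '[[[0,0,-0.006],[0,0,0]],[[0,0,-0.02],[0,0,0]],[[0,0,-0.038],[0,0,0]],[[0,0.005,-0.052],[0,0,0]],[[0,0.02,-0.058],[0,0,0]],[[0,0.042,-0.058],[0,0,0]],[[0,0.067,-0.058],[0,0,0]],[[0,0.09,-0.058],[0,0,0]],[[0,0.105,-0.058],[0,0,0]],[[0,0.11,-0.058],[0,0,0]]]' 0.05 && python3 -m jog '[[[0,0,0.003],[0,0,0]],[[0,0,0.01],[0,0,0]],[[0,0,0.018],[0,0,0]],[[0,0,0.025],[0,0,0]],[[0,0,0.032],[0,0,0]],[[0,0,0.037],[0,0,0]],[[0,0,0.04],[0,0,0]],[[0,0,0.042],[0,0,0]],[[0,0,0.042],[0,0,0]],[[0,0,0.042],[0,0,0]]]' 0;  python3 -c "
from h import *
np.set_printoptions(precision=4,suppress=True)
p,d=r.capture('wrist');cv2.imwrite('pics/w4.png',p)
p,d=r.capture('scene');cv2.imwrite('pics/s4.png',cv2.resize(p[140:280,180:380],None,fx=4,fy=4))
"
```

```text
time_s: 15.23
tcp_pos: [0.506, 0.0254, 0.1509]
ee_rot: [[-0.974, -0.228, 0.001], [-0.228, 0.974, 0.0], [-0.001, 0.0, -1.0]]
wrist_force: [-0.2, 0.3, 0.0]
gripper_width: 0.579
time_s: 16.07
tcp_pos: [0.5064, 0.0238, 0.1083]
ee_rot: [[-0.974, -0.226, 0.0], [-0.226, 0.974, -0.0], [-0.0, -0.0, -1.0]]
wrist_force: [-0.5, 0.3, -0.2]
gripper_width: 0.012
```

View pics/w4.png

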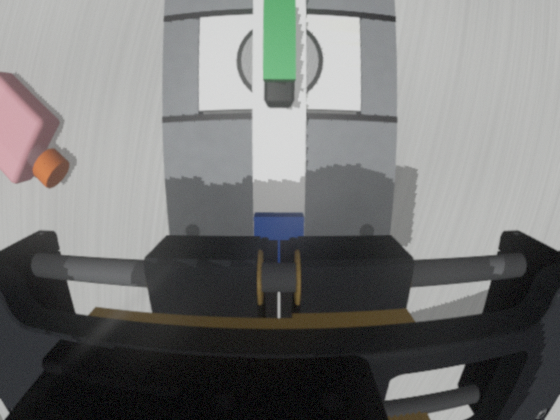

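View pics/s4.png

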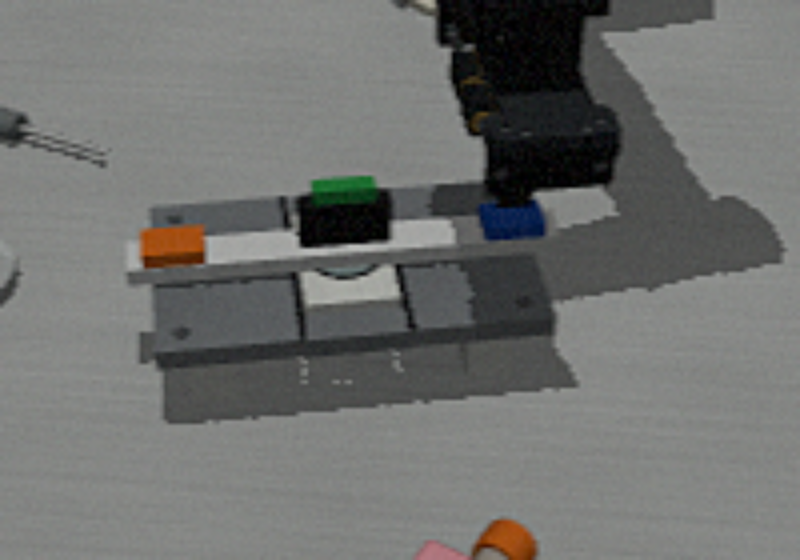

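The bar lies balanced across the insert, and the closed fingertip is over the blue pad at (279,225) in the wrist view. Pressing.

```bash
python3 -m jog '[[[0,0,0.003],[0,0,0]],[[0,0,0.006],[0,0,0]],[[0,0,0.009],[0,0,0]],[[0,0,0.011],[0,0,0]],[[0,0,0.012],[0,0,0]],[[0,0,0.013],[0,0,0]],[[0,0,0.0138],[0,0,0]],[[0,0,0.0138],[0,0,0]],[[0,0,0.0138],[0,0,0]],[[0,0,0.0138],[0,0,0]]]' 0
```

```text
time_s: 17.0
tcp_pos: [0.5064, 0.0238, 0.0946]
ee_rot: [[-0.974, -0.226, 0.0], [-0.226, 0.974, 0.0], [-0.0, 0.0, -1.0]]
wrist_force: [-0.8, 1.3, 1.5]
gripper_width: 0.002
```

```bash
python3 -m jog '[[[0,0,0.0003],[0,0,0]],[[0,0,0.0006],[0,0,0]],[[0,0,0.0009],[0,0,0]],[[0,0,0.0012],[0,0,0]],[[0,0,0.0012],[0,0,0]],[[0,0,0.0012],[0,0,0]],[[0,0,0.0012],[0,0,0]],[[0,0,0.0012],[0,0,0]],[[0,0,0.0012],[0,0,0]],[[0,0,0.0012],[0,0,0]]]' 0
```

```text
time_s: 17.83
tcp_pos: [0.5063, 0.0237, 0.0932]
ee_rot: [[-0.974, -0.226, 0.0], [-0.226, 0.974, 0.0], [-0.0, -0.0, -1.0]]
wrist_force: [-0.3, 1.4, 1.7]
gripper_width: 0.005
```

```bash
python3 -m jog '[[[0,0,0.0003],[0,0,0]],[[0,0,0.0006],[0,0,0]],[[0,0,0.0009],[0,0,0]],[[0,0,0.0009],[0,0,0]],[[0,0,0.0009],[0,0,0]],[[0,0,0.0009],[0,0,0]],[[0,0,0.0009],[0,0,0]],[[0,0,0.0009],[0,0,0]],[[0,0,0.0009],[0,0,0]],[[0,0,0.0009],[0,0,0]]]' 0
```

```text
time_s: 18.67
tcp_pos: [0.5064, 0.0238, 0.0925]
ee_rot: [[-0.974, -0.226, 0.0], [-0.226, 0.974, 0.0], [-0.0, 0.0, -1.0]]
wrist_force: [-1.3, 2.3, 4.6]
gripper_width: 0.007
```

```bash
python3 -c "
from h import *
np.set_printoptions(precision=4,suppress=True)
for cam in ['scene','top']:
  p,d=r.capture(cam);c=r.calibration(cam)
  cv2.imwrite('pics/%s5.png'%cam,cv2.resize(p[140:280,180:380],None,fx=4,fy=4))
  for q in ['orange_pad','blue_pad','insert','stage']:
    o=r.cut_out(q,cam)
    if o:
        P,uv=pts(cam,d,o[0]['region'],c);print(cam,q,o[0]['confidence'],np.percentile(P[:,2],[25,50,75,90]),P.mean(0))
go([0.531,-0.083,0.16],193.1)
"
```

```text
scene orange_pad 0.73 [0.1003 0.1038 0.105  0.1059] [ 0.556  -0.1874  0.1014]
scene blue_pad 0.56 [0.0885 0.0907 0.0923 0.0942] [0.5142 0.0261 0.0903]
scene insert 0.73 [0.0739 0.0752 0.076  0.0767] [ 0.5649 -0.0749  0.0748]
scene stage 0.84 [0.0683 0.0698 0.071  0.0728] [ 0.561  -0.078   0.0652]
top orange_pad 0.65 [0.1031 0.105  0.1064 0.1081] [ 0.5558 -0.1891  0.1048]
top insert 0.7 [0.074  0.0758 0.0776 0.0796] [ 0.532  -0.083   0.0739]
top stage 0.76 [0.0691 0.0712 0.0737 0.076 ] [ 0.533  -0.1057  0.0706]
t 19.17 tcp [0.5064 0.0238 0.0924] ang -166.94 F [-0.83  1.7   5.87] w 0.003
shift [ 0.0001 -0.1096 -0.0676] turn [-0.     0.003 -0.008]
```

View pics/scene5.png

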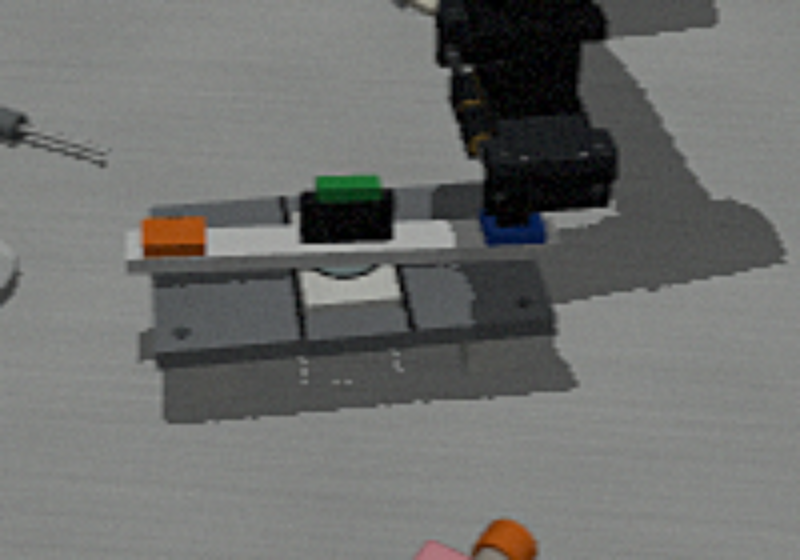

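Blue is down on its land, with the orange end about 12 mm above the face (orange pad top at 0.105). Going to orange.

```bash
python3 -m jog '[[[0,0,-0.0015],[0,0,0]],[[0,0,-0.003],[0,0,0]],[[0,0,-0.0045],[0,0,0]],[[0,0,-0.006],[0,0,0]],[[0,0,-0.012],[0,0,0]],[[0,0,-0.024],[0,0,0]],[[0,0,-0.04],[0,0,0]],[[0,-0.005,-0.054],[0,0,0]],[[0,-0.02,-0.058],[0,0,0]],[[0,-0.045,-0.058],[0,0,0]]]' 0 && python3 -m jog '[[[0,-0.03,0],[0,0,0]],[[0,-0.063,0],[0,0,0]],[[0,-0.098,0],[0,0,0]],[[0,-0.13,0],[0,0,0]],[[0,-0.156,0.003],[0,0,0]],[[0,-0.17,0.014],[0,0,0]],[[0,-0.1745,0.027],[0,0,0]],[[0,-0.1745,0.038],[0,0,0]],[[0,-0.1745,0.044],[0,0,0]],[[0,-0.1745,0.046],[0,0,0]]]' 0;  python3 -c "
from h import *
np.set_printoptions(precision=4,suppress=True)
go([0.5559,-0.1902,0.0945],193.05)
p,d=r.capture('scene');cv2.imwrite('pics/s6.png',cv2.resize(p[140:280,180:380],None,fx=4,fy=4))
"
```

```text
time_s: 20.0
tcp_pos: [0.5172, -0.0192, 0.1523]
ee_rot: [[-0.973, -0.229, 0.003], [-0.229, 0.973, 0.001], [-0.003, 0.0, -1.0]]
wrist_force: [0.2, -0.6, -0.5]
gripper_width: 0.0
time_s: 20.83
tcp_pos: [0.5546, -0.1893, 0.1026]
ee_rot: [[-0.974, -0.226, -0.004], [-0.226, 0.974, 0.001], [0.003, 0.001, -1.0]]
wrist_force: [0.1, 0.0, 0.3]
gripper_width: 0.004
t 20.83 tcp [ 0.5546 -0.1893  0.1026] ang -166.92 F [0.08 0.05 0.34] w 0.004
shift [-0.0011 -0.0012  0.0081] turn [ 0.016 -0.038  0.007]
```

View pics/s6.png

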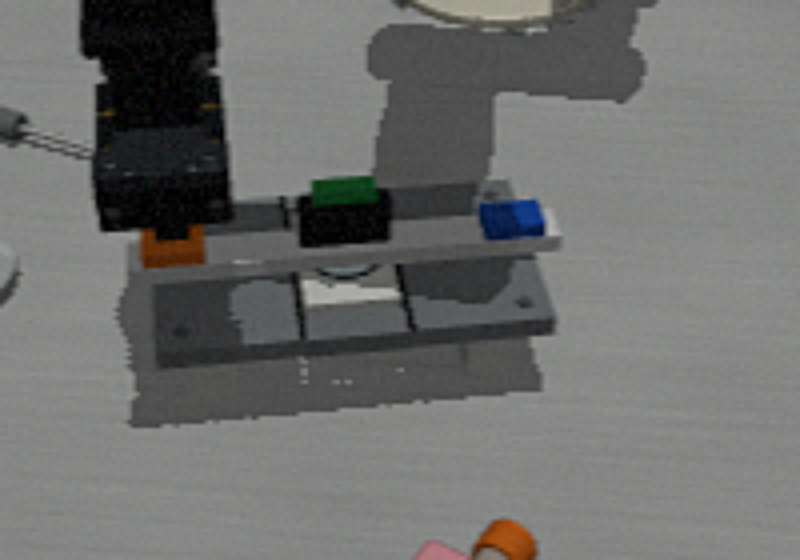

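```bash
python3 -m jog '[[[0,0,0.001],[0,0,0]],[[0,0,0.003],[0,0,0]],[[0,0,0.005],[0,0,0]],[[0,0,0.0065],[0,0,0]],[[0,0,0.0075],[0,0,0]],[[0,0,0.008],[0,0,0]],[[0,0,0.0085],[0,0,0]],[[0,0,0.0085],[0,0,0]],[[0,0,0.0085],[0,0,0]],[[0,0,0.0085],[0,0,0]]]' 0
```

```text
time_s: 21.72
tcp_pos: [0.556, -0.1901, 0.096]
ee_rot: [[-0.974, -0.226, 0.0], [-0.226, 0.974, -0.0], [-0.0, -0.0, -1.0]]
wrist_force: [-0.5, 0.9, 2.0]
gripper_width: 0.008
```

```bash
python3 -m jog '[[[0,0,0.0004],[0,0,0]],[[0,0,0.0008],[0,0,0]],[[0,0,0.0012],[0,0,0]],[[0,0,0.0016],[0,0,0]],[[0,0,0.002],[0,0,0]],[[0,0,0.0024],[0,0,0]],[[0,0,0.0027],[0,0,0]],[[0,0,0.003],[0,0,0]],[[0,0,0.003],[0,0,0]],[[0,0,0.003],[0,0,0]]]' 0
```

```text
time_s: 22.55
tcp_pos: [0.556, -0.1901, 0.0929]
ee_rot: [[-0.974, -0.226, 0.0], [-0.226, 0.974, -0.0], [-0.0, -0.0, -1.0]]
wrist_force: [-0.3, -2.5, 2.3]
gripper_width: 0.003
```

```bash
python3 -m jog '[[[0,0,0.0003],[0,0,0]],[[0,0,0.0005],[0,0,0]],[[0,0,0.0006],[0,0,0]],[[0,0,0.0006],[0,0,0]],[[0,0,0.0006],[0,0,0]],[[0,0,0.0006],[0,0,0]],[[0,0,0.0006],[0,0,0]],[[0,0,0.0006],[0,0,0]],[[0,0,0.0006],[0,0,0]],[[0,0,0.0006],[0,0,0]]]' 0; python3 -c "
from h import *
np.set_printoptions(precision=4,suppress=True)
for cam in ['scene']:
  p,d=r.capture(cam);c=r.calibration(cam)
  for q in ['orange_pad','blue_pad','insert']:
    o=r.cut_out(q,cam)
    if o:
        P,uv=pts(cam,d,o[0]['region'],c);print(cam,q,o[0]['confidence'],np.percentile(P[:,2],[25,50,75,90]),P.mean(0))
go([0.531,-0.083,0.16],193.1)
"
```

```text
time_s: 23.38
tcp_pos: [0.556, -0.1901, 0.0924]
ee_rot: [[-0.974, -0.226, 0.0], [-0.226, 0.974, -0.0], [-0.0, -0.0, -1.0]]
wrist_force: [-0.6, -1.9, 4.5]
gripper_width: 0.008
scene orange_pad 0.55 [0.0681 0.0698 0.071  0.0725] [ 0.5637 -0.0701  0.065 ]
scene insert 0.67 [0.0742 0.0752 0.076  0.0768] [ 0.5635 -0.0724  0.0748]
t 23.58 tcp [ 0.5559 -0.1901  0.0924] ang -166.94 F [-0.01 -2.07  5.15] w 0.009
shift [ 0.0001  0.11   -0.0676] turn [-0.002  0.003 -0.008]
```

Orange landed the same way (z 0.0924, about 5 N). On to the green pad.

```bash
python3 -m jog '[[[0,0,-0.0015],[0,0,0]],[[0,0,-0.003],[0,0,0]],[[0,0,-0.0045],[0,0,0]],[[0,0,-0.006],[0,0,0]],[[0,0,-0.012],[0,0,0]],[[0,0,-0.024],[0,0,0]],[[0,0,-0.04],[0,0,0]],[[0,0.003,-0.052],[0,0,0]],[[0,0.012,-0.055],[0,0,0]],[[0,0.03,-0.055],[0,0,0]]]' 0 && python3 -m jog '[[[0,0.025,0],[0,0,0]],[[0,0.05,0],[0,0,0]],[[0,0.07,0],[0,0,0]],[[0,0.08,0],[0,0,0]],[[0,0.08,0.002],[0,0,0]],[[0,0.08,0.006],[0,0,0]],[[0,0.08,0.009],[0,0,0]],[[0,0.08,0.011],[0,0,0]],[[0,0.08,0.011],[0,0,0]],[[0,0.08,0.011],[0,0,0]]]' 0;  python3 -c "
from h import *
np.set_printoptions(precision=4,suppress=True)
go([0.5311,-0.0834,0.13],193.05)
p,d=r.capture('scene');cv2.imwrite('pics/s7.png',cv2.resize(p[140:280,180:380],None,fx=4,fy=4))
p,d=r.capture('wrist');cv2.imwrite('pics/w7.png',p)
"
```

```text
time_s: 24.42
tcp_pos: [0.5495, -0.1611, 0.148]
ee_rot: [[-0.975, -0.224, 0.002], [-0.224, 0.975, -0.0], [-0.002, -0.0, -1.0]]
wrist_force: [-0.4, -0.3, 0.1]
gripper_width: 0.005
time_s: 25.25
tcp_pos: [0.5309, -0.0836, 0.1358]
ee_rot: [[-0.974, -0.225, -0.001], [-0.225, 0.974, -0.0], [0.001, 0.0, -1.0]]
wrist_force: [-0.5, 0.6, 0.3]
gripper_width: 0.01
t 25.25 tcp [ 0.5309 -0.0836  0.1358] ang -167.01 F [-0.5   0.58  0.29] w 0.01
shift [-0.0002  0.0002  0.0058] turn [ 0.    -0.01  -0.012]
```

View pics/s7.png

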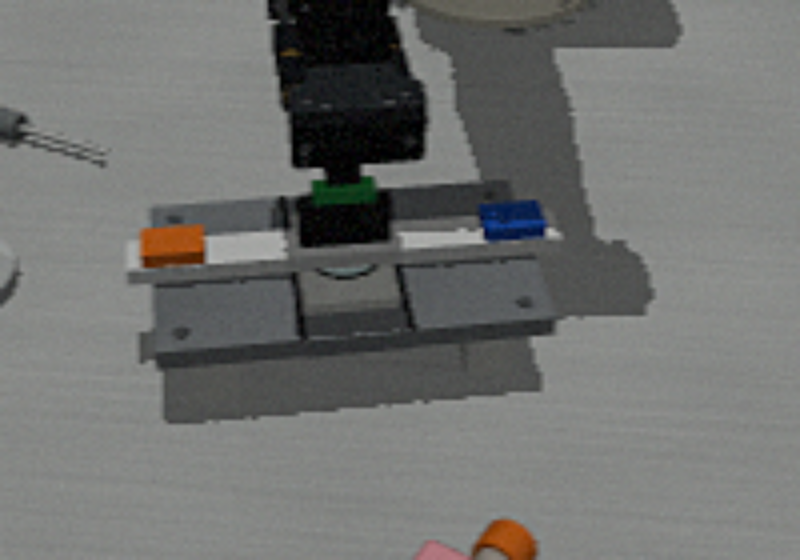

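View pics/w7.png

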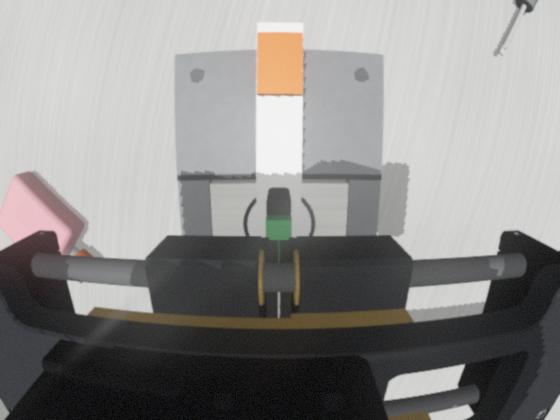

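The fingertip is over the green pad (279,228 in the wrist view) and the bar is level. Pushing slowly.

```bash
python3 -m jog '[[[0,0,0.0015],[0,0,0]],[[0,0,0.003],[0,0,0]],[[0,0,0.004],[0,0,0]],[[0,0,0.0045],[0,0,0]],[[0,0,0.005],[0,0,0]],[[0,0,0.0055],[0,0,0]],[[0,0,0.006],[0,0,0]],[[0,0,0.0063],[0,0,0]],[[0,0,0.0066],[0,0,0]],[[0,0,0.0066],[0,0,0]]]' 0
```

```text
time_s: 26.18
tcp_pos: [0.5311, -0.0829, 0.1301]
ee_rot: [[-0.974, -0.226, 0.0], [-0.226, 0.974, -0.0], [-0.0, -0.0, -1.0]]
wrist_force: [-1.6, 1.2, 4.2]
gripper_width: 0.003
```

```bash
python3 -m jog '[[[0,0,0.0003],[0,0,0]],[[0,0,0.0006],[0,0,0]],[[0,0,0.0009],[0,0,0]],[[0,0,0.0012],[0,0,0]],[[0,0,0.0015],[0,0,0]],[[0,0,0.0015],[0,0,0]],[[0,0,0.0015],[0,0,0]],[[0,0,0.0015],[0,0,0]],[[0,0,0.0015],[0,0,0]],[[0,0,0.0015],[0,0,0]]]' 0
```

```text
time_s: 27.02
tcp_pos: [0.531, -0.0829, 0.1281]
ee_rot: [[-0.974, -0.226, 0.0], [-0.226, 0.974, -0.0], [-0.0, -0.0, -1.0]]
wrist_force: [-0.4, -0.0, 3.6]
gripper_width: 0.007
```

```bash
python3 -m jog '[[[0,0,0.0003],[0,0,0]],[[0,0,0.0006],[0,0,0]],[[0,0,0.0009],[0,0,0]],[[0,0,0.0012],[0,0,0]],[[0,0,0.0014],[0,0,0]],[[0,0,0.0014],[0,0,0]],[[0,0,0.0014],[0,0,0]],[[0,0,0.0014],[0,0,0]],[[0,0,0.0014],[0,0,0]],[[0,0,0.0014],[0,0,0]]]' 0
```

```text
time_s: 27.85
tcp_pos: [0.531, -0.0829, 0.1267]
ee_rot: [[-0.974, -0.226, 0.0], [-0.226, 0.974, 0.0], [-0.0, 0.0, -1.0]]
wrist_force: [-2.4, 0.5, 3.6]
gripper_width: 0.005
```

```bash
python3 -m jog '[[[0,0,0.0002],[0,0,0]],[[0,0,0.0004],[0,0,0]],[[0,0,0.0005],[0,0,0]],[[0,0,0.0006],[0,0,0]],[[0,0,0.0006],[0,0,0]],[[0,0,0.0006],[0,0,0]],[[0,0,0.0006],[0,0,0]],[[0,0,0.0006],[0,0,0]],[[0,0,0.0006],[0,0,0]],[[0,0,0.0006],[0,0,0]]]' 0
```

```text
time_s: 28.68
tcp_pos: [0.531, -0.0829, 0.1261]
ee_rot: [[-0.974, -0.226, 0.0], [-0.226, 0.974, 0.0], [-0.0, 0.0, -1.0]]
wrist_force: [-1.4, 0.2, 3.7]
gripper_width: 0.005
```

```bash
python3 -m jog '[[[0,0,0.0002],[0,0,0]],[[0,0,0.0004],[0,0,0]],[[0,0,0.0005],[0,0,0]],[[0,0,0.0005],[0,0,0]],[[0,0,0.0005],[0,0,0]],[[0,0,0.0005],[0,0,0]],[[0,0,0.0005],[0,0,0]],[[0,0,0.0005],[0,0,0]],[[0,0,0.0005],[0,0,0]],[[0,0,0.0005],[0,0,0]]]' 0
```

```text
time_s: 29.52
tcp_pos: [0.531, -0.0829, 0.1257]
ee_rot: [[-0.974, -0.226, 0.0], [-0.226, 0.974, -0.0], [-0.0, -0.0, -1.0]]
wrist_force: [-0.9, 0.8, 4.8]
gripper_width: 0.003
```

```bash
python3 -m jog '[[[0,0,0.0002],[0,0,0]],[[0,0,0.0004],[0,0,0]],[[0,0,0.0004],[0,0,0]],[[0,0,0.0004],[0,0,0]],[[0,0,0.0004],[0,0,0]],[[0,0,0.0004],[0,0,0]],[[0,0,0.0004],[0,0,0]],[[0,0,0.0004],[0,0,0]],[[0,0,0.0004],[0,0,0]],[[0,0,0.0004],[0,0,0]]]' 0
```

```text
time_s: 30.35
tcp_pos: [0.531, -0.0829, 0.1253]
ee_rot: [[-0.974, -0.226, 0.0], [-0.226, 0.974, -0.0], [-0.0, -0.0, -1.0]]
wrist_force: [-1.4, 1.2, 5.6]
gripper_width: 0.005
```

```bash
python3 -m jog '[[[0,0,0.0002],[0,0,0]],[[0,0,0.0003],[0,0,0]],[[0,0,0.0003],[0,0,0]],[[0,0,0.0003],[0,0,0]],[[0,0,0.0003],[0,0,0]],[[0,0,0.0003],[0,0,0]],[[0,0,0.0003],[0,0,0]],[[0,0,0.0003],[0,0,0]],[[0,0,0.0003],[0,0,0]],[[0,0,0.0003],[0,0,0]]]' 0; python3 -c "
from h import *
np.set_printoptions(precision=4,suppress=True)
print([r.sense()['wrist_force'].round(2)])
p,d=r.capture('scene');cv2.imwrite('pics/s8.png',cv2.resize(p[140:280,180:380],None,fx=4,fy=4))
print([r.sense()['wrist_force'].round(2)])"
```

```text
time_s: 31.18
tcp_pos: [0.531, -0.0829, 0.1252]
ee_rot: [[-0.974, -0.226, 0.0], [-0.226, 0.974, -0.0], [-0.0, -0.0, -1.0]]
wrist_force: [-1.7, 0.7, 5.0]
gripper_width: 0.006
[array([-1.74,  0.68,  5.04])]
[array([-1.66,  1.59,  5.52])]
```

View pics/s8.png

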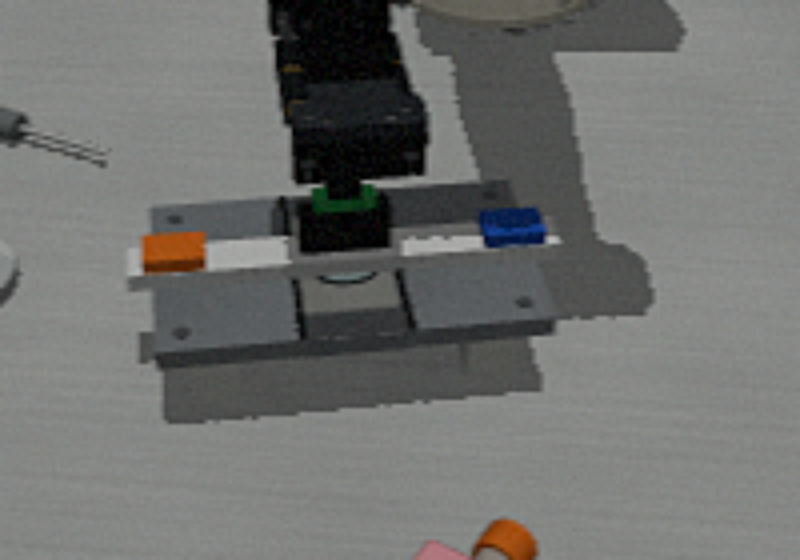

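```bash
python3 -m jog '[[[0,0,0.0002],[0,0,0]],[[0,0,0.0004],[0,0,0]],[[0,0,0.0005],[0,0,0]],[[0,0,0.0005],[0,0,0]],[[0,0,0.0005],[0,0,0]],[[0,0,0.0005],[0,0,0]],[[0,0,0.0005],[0,0,0]],[[0,0,0.0005],[0,0,0]],[[0,0,0.0005],[0,0,0]],[[0,0,0.0005],[0,0,0]]]' 0
```

```text
time_s: 32.07
tcp_pos: [0.531, -0.0829, 0.125]
ee_rot: [[-0.974, -0.226, 0.0], [-0.226, 0.974, -0.0], [-0.0, -0.0, -1.0]]
wrist_force: [-2.0, 0.5, 7.7]
gripper_width: 0.004
```

```bash
python3 -m jog '[[[0,0,0.0002],[0,0,0]],[[0,0,0.0003],[0,0,0]],[[0,0,0.0003],[0,0,0]],[[0,0,0.0003],[0,0,0]],[[0,0,0.0003],[0,0,0]],[[0,0,0.0003],[0,0,0]],[[0,0,0.0003],[0,0,0]],[[0,0,0.0003],[0,0,0]],[[0,0,0.0003],[0,0,0]],[[0,0,0.0003],[0,0,0]]]' 0
```

```text
time_s: 32.9
tcp_pos: [0.531, -0.0829, 0.1249]
ee_rot: [[-0.974, -0.226, 0.0], [-0.226, 0.974, -0.0], [-0.0, -0.0, -1.0]]
wrist_force: [-2.4, 1.3, 8.7]
gripper_width: 0.006
```

Bedded: force now rises with hardly any motion, and the bar underside works out at about 0.070. Back to the blue pad.

```bash
python3 -m jog '[[[0,0,-0.003],[0,0,0]],[[0,0,-0.009],[0,0,0]],[[0,0,-0.016],[0,0,0]],[[0,0.005,-0.02],[0,0,0]],[[0,0.02,-0.021],[0,0,0]],[[0,0.045,-0.021],[0,0,0]],[[0,0.07,-0.021],[0,0,0]],[[0,0.092,-0.021],[0,0,0]],[[0,0.105,-0.018],[0,0,0]],[[0,0.11,-0.01],[0,0,0]]]' 0 && python3 -m jog '[[[0,0,0.008],[0,0,0]],[[0,0,0.018],[0,0,0]],[[0,0,0.028],[0,0,0]],[[0,0,0.034],[0,0,0]],[[0,0,0.037],[0,0,0]],[[0,0,0.038],[0,0,0]],[[0,0,0.038],[0,0,0]],[[0,0,0.038],[0,0,0]],[[0,0,0.038],[0,0,0]],[[0,0,0.038],[0,0,0]]]' 0; python3 -c "
from h import *
np.set_printoptions(precision=4,suppress=True)
go([0.5063,0.0238,0.0915],193.05)
for cam in ['scene','top']:
  p,d=r.capture(cam);c=r.calibration(cam)
  cv2.imwrite('pics/%s9.png'%cam,cv2.resize(p[140:280,180:380],None,fx=4,fy=4))
  for q in ['orange_pad','middle_pad','insert','stage']:
    o=r.cut_out(q,cam)
    if o:
        P,uv=pts(cam,d,o[0]['region'],c);print(cam,q,o[0]['confidence'],np.percentile(P[:,2],[25,50,75,90]),P.mean(0))
"
```

```text
time_s: 33.73
tcp_pos: [0.5067, 0.0263, 0.1352]
ee_rot: [[-0.974, -0.228, 0.003], [-0.228, 0.974, 0.001], [-0.003, 0.0, -1.0]]
wrist_force: [-0.4, -0.2, -0.6]
gripper_width: 0.002
time_s: 34.57
tcp_pos: [0.5064, 0.0243, 0.0966]
ee_rot: [[-0.974, -0.226, 0.001], [-0.226, 0.974, 0.0], [-0.001, 0.0, -1.0]]
wrist_force: [-0.2, -0.1, 0.4]
gripper_width: 0.007
t 34.57 tcp [0.5064 0.0243 0.0966] ang -166.95 F [-0.17 -0.13  0.38] w 0.007
shift [ 0.0003 -0.0004  0.0051] turn [0.001 0.012 0.001]
scene orange_pad 0.73 [0.0897 0.0918 0.0926 0.0933] [ 0.5581 -0.1871  0.0905]
scene middle_pad 0.63 [0.0428 0.0764 0.1064 0.1105] [ 0.703  -0.3966  0.0708]
scene insert 0.66 [0.0693 0.07   0.0709 0.0716] [ 0.5636 -0.0756  0.0701]
scene stage 0.9 [0.0681 0.0696 0.0707 0.0714] [ 0.5612 -0.0816  0.0649]
top orange_pad 0.62 [0.0906 0.0929 0.094  0.096 ] [ 0.5559 -0.1884  0.0926]
top middle_pad 0.58 [0.1247 0.1265 0.1291 0.1301] [ 0.5312 -0.081   0.1264]
top insert 0.67 [0.0685 0.0706 0.0725 0.0742] [ 0.532  -0.0823  0.0669]
top stage 0.7 [0.0689 0.0707 0.0725 0.0741] [ 0.5346 -0.1053  0.0702]
```

View pics/scene9.png

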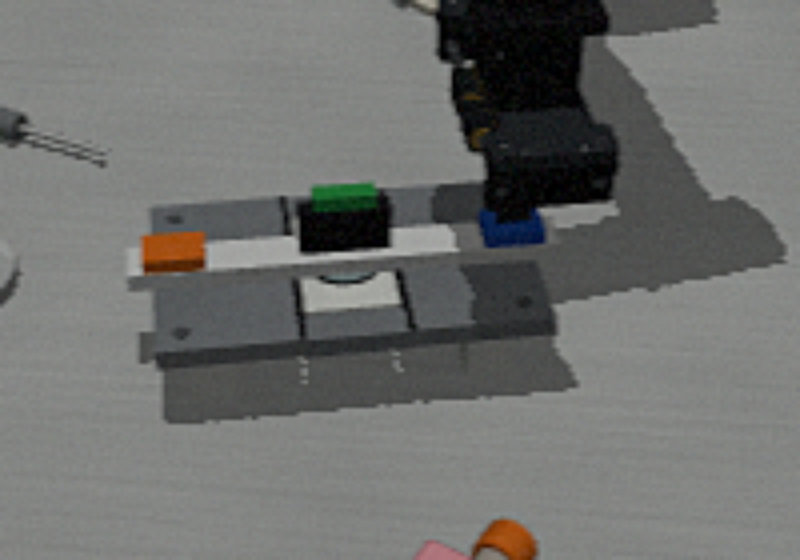

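Depth puts the insert (0.0700) level with the stage (0.0696). Pressing blue.

```bash
python3 -m jog '[[[0,0,0.001],[0,0,0]],[[0,0,0.002],[0,0,0]],[[0,0,0.003],[0,0,0]],[[0,0,0.004],[0,0,0]],[[0,0,0.0045],[0,0,0]],[[0,0,0.005],[0,0,0]],[[0,0,0.005],[0,0,0]],[[0,0,0.005],[0,0,0]],[[0,0,0.005],[0,0,0]],[[0,0,0.005],[0,0,0]]]' 0
```

```text
time_s: 35.9
tcp_pos: [0.5061, 0.0242, 0.0914]
ee_rot: [[-0.974, -0.226, 0.0], [-0.226, 0.974, -0.0], [-0.0, -0.0, -1.0]]
wrist_force: [-1.6, 0.0, 5.3]
gripper_width: 0.006
```

```bash
python3 -m jog '[[[0,0,-0.002],[0,0,0]],[[0,0,-0.008],[0,0,0]],[[0,0,-0.02],[0,0,0]],[[0,0,-0.035],[0,0,0]],[[0,0,-0.05],[0,0,0]],[[0,-0.005,-0.055],[0,0,0]],[[0,-0.02,-0.055],[0,0,0]],[[0,-0.045,-0.055],[0,0,0]],[[0,-0.077,-0.055],[0,0,0]],[[0,-0.11,-0.055],[0,0,0]]]' 0 && python3 -m jog '[[[0,-0.03,0],[0,0,0]],[[0,-0.06,0],[0,0,0]],[[0,-0.085,0.003],[0,0,0]],[[0,-0.102,0.013],[0,0,0]],[[0,-0.11,0.025],[0,0,0]],[[0,-0.11,0.036],[0,0,0]],[[0,-0.11,0.044],[0,0,0]],[[0,-0.11,0.048],[0,0,0]],[[0,-0.11,0.049],[0,0,0]],[[0,-0.11,0.049],[0,0,0]]]' 0; python3 -c "
from h import *
go([0.556,-0.1901,0.0914],193.05)"
```

```text
time_s: 36.73
tcp_pos: [0.531, -0.0838, 0.1459]
ee_rot: [[-0.974, -0.227, -0.0], [-0.227, 0.974, 0.0], [-0.0, 0.0, -1.0]]
wrist_force: [0.9, 0.2, -0.3]
gripper_width: 0.009
time_s: 37.57
tcp_pos: [0.5558, -0.1891, 0.097]
ee_rot: [[-0.974, -0.227, -0.0], [-0.227, 0.974, -0.0], [0.0, 0.0, -1.0]]
wrist_force: [-0.8, -0.5, 0.0]
gripper_width: 0.003
t 37.57 tcp [ 0.5558 -0.1891  0.097 ] ang -166.86 F [-0.85 -0.5   0.02] w 0.003
shift [ 0.     -0.001   0.0056] turn [ 0.001 -0.006  0.019]
```

```bash
python3 -m jog '[[[0,0,0.001],[0,0,0]],[[0,0,0.002],[0,0,0]],[[0,0,0.003],[0,0,0]],[[0,0,0.004],[0,0,0]],[[0,0,0.005],[0,0,0]],[[0,0,0.0055],[0,0,0]],[[0,0,0.0055],[0,0,0]],[[0,0,0.0055],[0,0,0]],[[0,0,0.0055],[0,0,0]],[[0,0,0.0055],[0,0,0]]]' 0; python3 -c "
from h import *
np.set_printoptions(precision=4,suppress=True)
for cam in ['scene']:
  p,d=r.capture(cam);c=r.calibration(cam)
  for q in ['blue_pad','insert','stage']:
    o=r.cut_out(q,cam)
    if o:
        P,uv=pts(cam,d,o[0]['region'],c);print(cam,q,o[0]['confidence'],np.percentile(P[:,2],[25,50,75,90]),P.mean(0))
print(r.sense()['wrist_force'])
"
```

```text
time_s: 38.4
tcp_pos: [0.5559, -0.19, 0.0918]
ee_rot: [[-0.974, -0.226, 0.0], [-0.226, 0.974, 0.0], [-0.0, 0.0, -1.0]]
wrist_force: [-0.9, 1.1, 1.4]
gripper_width: 0.01
scene blue_pad 0.53 [0.0869 0.0914 0.0925 0.0931] [0.5053 0.0271 0.0874]
scene insert 0.62 [0.0692 0.0701 0.0709 0.0716] [ 0.562  -0.0764  0.0697]
scene stage 0.6 [0.0679 0.0697 0.0707 0.0714] [ 0.5619 -0.0715  0.065 ]
[-0.7368  0.8798  1.9061]
```

Only about 1.5–2 N; pressing a little more.

```bash
python3 -m jog '[[[0,0,0.0002],[0,0,0]],[[0,0,0.0004],[0,0,0]],[[0,0,0.0006],[0,0,0]],[[0,0,0.0008],[0,0,0]],[[0,0,0.0008],[0,0,0]],[[0,0,0.0008],[0,0,0]],[[0,0,0.0008],[0,0,0]],[[0,0,0.0008],[0,0,0]],[[0,0,0.0008],[0,0,0]],[[0,0,0.0008],[0,0,0]]]' 0
```

```text
time_s: 39.43
tcp_pos: [0.5559, -0.1901, 0.0913]
ee_rot: [[-0.974, -0.226, 0.0], [-0.226, 0.974, -0.0], [-0.0, -0.0, -1.0]]
wrist_force: [-0.9, 2.3, 6.5]
gripper_width: 0.01
```

```bash
python3 -m jog '[[[0,0,-0.002],[0,0,0]],[[0,0,-0.008],[0,0,0]],[[0,0,-0.02],[0,0,0]],[[0,0,-0.035],[0,0,0]],[[0,0,-0.055],[0,0,0]],[[0,0,-0.075],[0,0,0]],[[0,0,-0.09],[0,0,0]],[[0,0,-0.1],[0,0,0]],[[0,0,-0.1],[0,0,0]],[[0,0,-0.1],[0,0,0]]]' 0; python3 -c "
from h import *
np.set_printoptions(precision=4,suppress=True)
for cam in ['scene','top']:
  p,d=r.capture(cam);c=r.calibration(cam)
  cv2.imwrite('pics/%s10.png'%cam,p)
  for q in ['blue_pad','orange_pad','middle_pad','insert','stage','flask','petri_dish','reagent_bottle','driver']:
    o=r.cut_out(q,cam)
    if o:
        P,uv=pts(cam,d,o[0]['region'],c);print(cam,q,round(o[0]['confidence'],2),np.percentile(P[:,2],[25,50,75]),P.mean(0))
print(r.sense()['wrist_force'],r.sense()['time_s'])
"
```

```text
time_s: 40.27
tcp_pos: [0.5557, -0.19, 0.1907]
ee_rot: [[-0.974, -0.225, 0.0], [-0.225, 0.974, 0.0], [-0.0, 0.0, -1.0]]
wrist_force: [-0.4, 0.4, -0.5]
gripper_width: 0.006
scene blue_pad 0.72 [0.0297 0.0334 0.0345] [0.793  0.001  0.0299]
scene orange_pad 0.42 [0.0862 0.0911 0.0922] [ 0.5546 -0.1879  0.0885]
scene middle_pad 0.68 [0.1202 0.1246 0.1261] [ 0.5165 -0.0828  0.1127]
scene insert 0.6 [0.0691 0.07   0.071 ] [ 0.5618 -0.0743  0.0696]
scene stage 0.9 [0.0679 0.0697 0.0707] [ 0.5556 -0.0769  0.0633]
scene flask 0.95 [0.0289 0.0334 0.0345] [0.7903 0.0016 0.0293]
scene petri_dish 0.86 [0.0162 0.0175 0.0184] [ 0.5081 -0.3604  0.0164]
scene reagent_bottle 0.66 [0.0404 0.0751 0.1065] [ 0.7024 -0.3971  0.0697]
scene driver 0.63 [0.0115 0.0169 0.0237] [ 0.3132 -0.3838  0.0162]
top middle_pad 0.19 [0.0818 0.0852 0.0934] [ 0.5175 -0.0396  0.0942]
top insert 0.6 [0.0691 0.0711 0.0727] [ 0.5024 -0.1026  0.0677]
top stage 0.78 [0.0687 0.0708 0.0725] [ 0.497  -0.132   0.0695]
top flask 0.9 [0.0322 0.0346 0.0366] [ 0.7801 -0.0006  0.0335]
top petri_dish 0.83 [0.0162 0.0184 0.0202] [ 0.5027 -0.364   0.018 ]
top reagent_bottle 0.88 [0.0733 0.1072 0.1114] [ 0.6863 -0.3985  0.0886]
top driver 0.84 [0.0209 0.0245 0.0265] [ 0.3062 -0.404   0.0232]
[-0.2538 -0.2103 -0.1517] 41.2667
```

View pics/scene10.png

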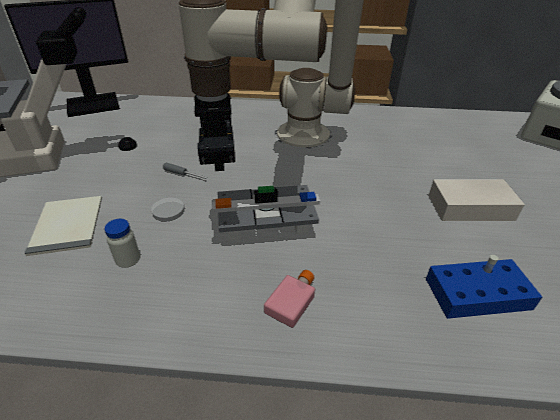

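The scene view shows the bar lying across the stage (orange at 223,203, blue at 309,197), the arm clear, and the bystanders where they were (driver at 185,172, dish at 168,210).

```bash
python3 -c "
from station import r
print(r.finish_job())"
```

```text
the job is handed in; nothing more can be done
None
```

I carried out the whole sequence and handed the job in at about 41 s of the 72 s; the station gave no verdict.

- **Placing and first rock:** I laid the straightedge on the insert, which stood about 5 mm proud, and let go. Blue landed at about 5 N with the orange end about 12 mm above the face. Orange landed at about 5 N at the same height. I did not measure the blue end's rise, because the camera did not find the blue pad in that picture.
- **Pushing flush:** I pushed the green pad down in small steps until the wrist force rose to 8.7 N with almost no further travel. With the bar's weight that is about 12 N on the stage.
- **Second press:** Blue took 5.3 N and orange 6.5 N, and the bar did not rock. My first orange press gave only 1.5 to 2 N, so I pressed further.

**Last checks:**
- Depth put the insert within about 0.5 mm of the stage face.
- Both end pad tops are about 22 mm above the face, so the bar lies flat. The blue one was last measured during the second orange press.
- The wrist force is near zero and the arm is clear.
- The flask, dish and bottle are unmoved, within measurement noise. The driver's depth average shifted by about 2 cm in the top view, but it looked in the same place in the scene picture and the arm did not go near it, so I took that as segmentation noise.
- In the final pictures the detector mistook the flask for the blue pad once, and the arm hid parts of the bar in the top view. The final flatness therefore rests on the earlier readings and the contact forces.

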